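# Unlock and pop open the sample hatch of a cell counter

### The job

On the white cell counter, push the sliding hatch lock by its black tab all the way to its end stop, clear of the hatch. Then press the counter's sample hatch down once at its marked spot until the latch gives, take your finger away, and see that the hatch pops fully open and stays open by itself; do not push it back down. Do it all by touch, without picking anything up, and leave the grey unit's battery hatch shut and the things standing around where they are.

Things in the scene. Friction and masses are not known exactly. Their poses are not given: they have to be found in the camera images.
- counter: Cell counter: fixed white case 200 (x) x 240 (y) x 100 mm high, left or right of the grey unit. Origin: centre of its underside; own +x away from its front (which faces the robot), +y left, z up. On its top: the metal sample hatch, 80 (x) x 70 (y) mm, centred at x +30, y +30 mm, hinged along its far edge (x +70), free edge at x -10; and the hatch lock in front of it.
- hatch (a joint): Sample hatch angle (rad): 0 latched, flush with the case top; negative when pressed, stop at -0.075 (edge 6 mm down). The push-push latch gives at about -0.035 (edge 3 mm down; 2 to 3 N at the mark). Once released, a damped spring swings it up in about 1.5 s to its stop at 0.95, where it stays. Pushed down to the stop again, it latches shut.
- press_spot (a point): Point fixed to the case on the shut hatch's upper face, 100 mm above the bench: the black 25 mm disc that marks where to press, midway across the hatch, 16 mm in from its free edge. It does not rise with the hatch.
- hatch_edge (a point): Middle of the hatch's free edge, on its upper face; moves with the hatch (100 mm above the bench when shut, about 165 mm when fully open).
- lock (a joint): Travel (m) of the sliding hatch lock: a small steel plate on a track in front of the hatch, whose 22 mm wide tongue reaches 7 mm over the hatch's free edge and keeps it from opening. 0 to 0.012 at the start, 0.065 at the end stop, wholly clear of the hatch. It slides along the case's -y, friction about 1.5 N, and stays where it is left.
- lock_tab (a point): Top centre of the lock's upright black tab, 24 mm (case x) x 12 mm (case y), top 31 mm above the case top, its foot 5 mm above it. The case top is free for 70 mm on the tab's +y side.
- supply: The lamp supply: a fixed grey case 200 x 180 x 80 mm, origin at the centre of its underside, axes as the counter's, with two small round black knobs and a smaller hatch on top. Not to be operated.
- battery_hatch (a joint): Angle (rad) of the supply's small battery hatch, 50 x 45 mm, with the same kind of latch: 0 shut, negative pressed, up to 0.95 open. To be left shut.
- vial: Bystander: small amber glass vial with a white cap, 26 mm across, 50 mm tall, standing on the counter's top at its far right corner. Origin at the centre of its underside. Leave alone.
- dropper: Bystander: amber dropper bottle, 28 mm across, 75 mm tall, between the two units. Origin at the centre of its underside. Leave alone.
- reagent: Bystander: white reagent bottle with a blue cap, 68 mm across, 150 mm tall, at the left. Origin at the centre of its underside. Leave alone.
- slide_box: Bystander: grey slide box 95 x 80 x 35 mm, at the right. Origin at the centre of its underside. Leave alone.
- beaker: Bystander: glass beaker 68 mm across, 80 mm tall, at the right. Origin at the centre of its underside. Leave alone.
- tip_box: Bystander: clear pipette-tip box 120 x 85 x 60 mm, behind the units. Origin at the centre of its underside. Leave alone.
- dish: Bystander: closed clear dish 56 mm across, 16 mm tall, at the left. Origin at the centre of its underside. Leave alone.

How it is judged:
By the outcome, as a careful person would: the job done as asked, in the order asked, and still so for the second after the job is handed in, with the robot touching nothing.
It also fails if it takes over 40 s, if anything falls off the work surface, if the arm or the gripper's body presses on something with over 40 N, if the wrist force passes 120 N, or if a joint passes its speed limit or range.

### The arm

A 6-joint arm with a two-finger parallel gripper is mounted at the origin on the work surface. World frame = base frame: x ahead of the robot, y to its left, z up, the work surface at z = 0. Lengths are in m, angles in degrees, forces in N, time in s.
With the tool pointing down it reaches from about 0.3 to 0.75 m from the base axis. Payload 8.5 kg.
Tool frame: the origin (TCP) lies between the finger pads; the fingertips stand 25 mm ahead of it and the grasp point (between the pads) lies 6 mm ahead of it; x points along the fingers, y is the direction in which the jaws open and shut, and the axes are right-handed (so a half turn about x gives the same grasp; the last joint's range is limited). The gripper opens to 85 mm and grips with 20 to 120 N. Pads are 22 mm wide; open, the fingers measure 114 mm over their backs; the gripper's body (76 mm by 85 mm) begins 54 mm behind the grasp point. The pads swing forward as they close: fully open they stand 13 mm farther back than shut.
Start: joints at [58.482, 21.807, 74.336, -0, 83.858, -12.336], TCP at [0.181, 0.519, 0.222] pointing down, gripper open.
Joint ranges: [-178.18, 178.18], [-50.72, 133.34], [12.68, 142.11], [-81.47, 261.47], [9.98, 163.14], [-165.26, 165.26]. Speed limits (degrees/s): [136.94, 136.94, 180, 180, 180, 180].

### API

Orientations are given as a 3x3 rotation matrix whose columns are the frame's x, y, z axes.
In Python, from rig import sensors, get_image, workorder gives the robot as it stands.
- The arm moves only by the tool arm_command, never from a script. Its argument "plan" is a list that holds one entry, the list of rows, each a list of 6 numbers: the shift along the tool's x, y, z in units of 25 mm (1.0 is 25 mm), then the turn, a rotation vector about the tool's x, y, z in units of 6 degrees (1.0 is 6 degrees). In form: [[[dx, dy, dz, ax, ay, az], ...]]. A call has 1 to 10 rows; each row is the pose to reach, as a shift and turn from the pose commanded when the call began, along the tool's axes at that moment; what a row does not reach only later rows make up. A row lasts 1/10 s, in which the tool goes at most 50 mm and 8.59 degrees, less where a joint would pass 70% of its speed; a pose out of reach is approached as far as the arm can. A call with a gripper value outside its range is refused whole. "jaw" is the closure, from 0 (fully open) to 1 (shut), set as the call begins (left out, the last holds). The fingers move at their own pace and stop on an object; "newtons" is the grip in N (left out, the last holds). Time passes only in rows, so rows that repeat a pose let the fingers close. It gives the time, the measured TCP pose, the force and the opening at its end, in the units of the state.
- sensors.observe(): the state, without advancing time (a new reading comes with each control period).
- get_image(name): name is "side" or "top"; returns a dict with "img" (480x640x3 uint8, red, green, blue), "fx", "fy", "cx", "cy" (pixels), "T" (4x4, takes a point from camera to world coordinates). Camera axes: x right, y up, looking along -z (the intrinsics and any distortion apply to the point x, -y, -z); pixel columns grow to the right and rows downward; lengths in m; the calibration is good to about 2 mm. A picture is of the moment at which its call begins. There is no depth.
- workorder.close_job(): hands the job in, once; it reports no verdict.
The state is a dict: "time_s": time; "q": joint angles; "qvel": joint speeds; "joint_efforts": joint torques, N m; "position": TCP position; "tool_rot": TCP orientation; "ft_force": force on the tool from outside, world axes, zero at the start; "wrist_torque": the same for the moment, N m; "grip_width": finger opening in m.
Only numpy, scipy, OpenCV 4.12 (cv2) and the standard library are available. Lean on these libraries where they do the work, as an engineer would, in place of code of your own. Each camera call takes 0.05 s, during which the arm holds its last target. There are 200 camera calls.

## Working session

There is one attempt and no reset: what is moved stays moved. The work goes in short steps, Python scripts to look and compute and a tool call to move; the robot and the scene stay as the last step left them, time stands still between calls to the robot, and variables do not carry over. Pictures are saved under pics/ and viewed, about 8 in all and at most 12, crops included, and the job is handed in when it is done.

Besides the shell and the picture viewer there is one more tool, called after ">>>" as name(argument=value, ...) on one line, values as JSON. arm_command: Moves the arm, as the interface text tells. Its arguments: {"type":"object","properties":{"plan":{"type":"array","items":{"type":"array","items":{"type":"array","items":{"type":"number"}}}},"jaw":{"type":"number"},"newtons":{"type":"number"}},"required":["plan"]}

```bash
ls; mkdir -p pics
python3 - <<'E'
from rig import sensors,get_image
import cv2,numpy as np
s=sensors.observe();print({k:np.round(s[k],3).tolist() for k in s})
for n in("top","side"):
    d=get_image(n);cv2.imwrite(f"pics/{n}0.png",d["img"][:,:,::-1]);print(n,{k:(np.round(v,3).tolist()) for k,v in d.items() if k!="img"})
E
```

```text
pics
{'time_s': 0.0, 'q': [58.479, 21.841, 74.385, 0.001, 83.858, -12.335], 'qvel': [-0.011, 0.017, 0.014, -0.047, 0.051, 0.005], 'joint_efforts': [-0.0, -44.847, -23.128, -0.0, 0.005, -0.0], 'position': [0.181, 0.519, 0.222], 'tool_rot': [[-0.001, 0.329, 0.944], [-0.001, 0.944, -0.329], [-1.0, -0.001, -0.0]], 'ft_force': [-0.21, -0.206, -0.151], 'wrist_torque': [0.02, 0.004, 0.01], 'grip_width': 0.086}
top {'fx': 440.906, 'fy': 440.906, 'cx': 327.059, 'cy': 243.873, 'T': [[-0.026, 0.996, -0.084, 0.517], [-0.999, -0.028, -0.024, -0.015], [-0.026, 0.084, 0.996, 1.21], [0.0, 0.0, 0.0, 1.0]]}
side {'fx': 559.385, 'fy': 559.385, 'cx': 318.866, 'cy': 254.24, 'T': [[-0.993, 0.07, -0.096, 0.46], [-0.119, -0.654, 0.747, 1.003], [-0.01, 0.753, 0.658, 1.01], [0.0, 0.0, 0.0, 1.0]]}
```

View pics/top0.png

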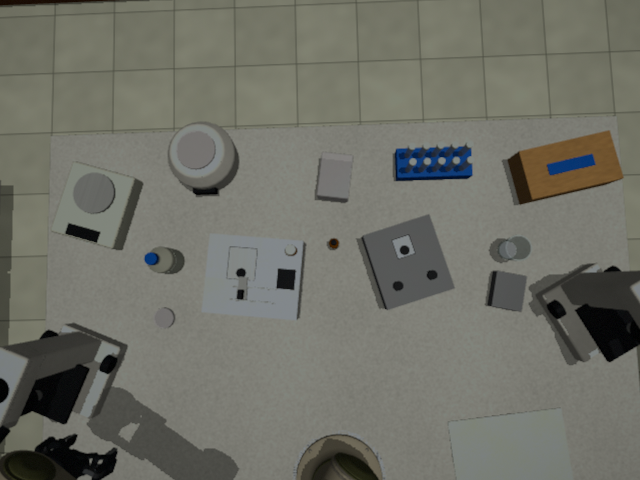

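View pics/side0.png

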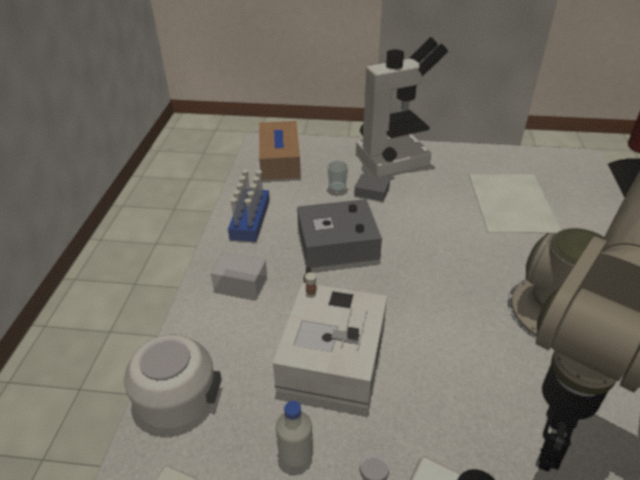

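The top view shows the white counter at left, with corners near (208,234), (305,236), (298,319) and (203,316). The press disc is near (241,272) and the lock tab near (240,294). The side view shows the same disc at (327,337) and the tab at (353,333). Next I'll measure these.

```bash
cat > h.py <<'E'
import numpy as np,cv2
from rig import sensors,get_image
def ray(d,u,v):
    T=np.array(d["T"]);c=np.array([(u-d["cx"])/d["fx"],-(v-d["cy"])/d["fy"],-1.])
    return T[:3,3],T[:3,:3]@c
def onz(d,u,v,z):
    o,r=ray(d,u,v);return o+r*(z-o[2])/r[2]
def tri(d1,p1,d2,p2):
    o1,r1=ray(d1,*p1);o2,r2=ray(d2,*p2)
    k=np.linalg.lstsq(np.c_[r1,-r2],o2-o1,rcond=None)[0]
    a,b=o1+k[0]*r1,o2+k[1]*r2;return (a+b)/2,np.linalg.norm(a-b)
def proj(d,p):
    T=np.array(d["T"]);c=T[:3,:3].T@(np.array(p)-T[:3,3]);return d["cx"]+d["fx"]*c[0]/-c[2],d["cy"]-d["fy"]*c[1]/-c[2]
E
python3 - <<'E'
from h import *
t=get_image("top");s=get_image("side")
for n,d,(x0,y0,x1,y1) in(("t",t,(195,225,315,330)),("s",s,(270,270,395,415))):
    g=cv2.cvtColor(d["img"],cv2.COLOR_RGB2GRAY)
    m=(g<70).astype(np.uint8)
    k,l,st,ce=cv2.connectedComponentsWithStats(m[y0:y1,x0:x1])
    for i in range(1,k):
        if st[i,4]>15: print(n,st[i]+[x0,y0,0,0,0],ce[i]+[x0,y0],onz(d,*(ce[i]+[x0,y0]),.1).round(4))
    sc=600//(y1-y0) if n=="t" else 4
    cv2.imwrite(f"pics/{n}z.png",cv2.resize(d["img"][y0:y1,x0:x1,::-1],None,fx=sc,fy=sc,interpolation=cv2.INTER_CUBIC))
g=cv2.cvtColor(t["img"],cv2.COLOR_RGB2GRAY);m=(g>125).astype(np.uint8);m[:225]=0;m[330:]=0;m[:,:190]=0;m[:,320:]=0
m=cv2.morphologyEx(m,cv2.MORPH_OPEN,np.ones((5,5)))
c=max(cv2.findContours(m,0,2)[0],key=cv2.contourArea)
h=cv2.convexHull(c);p=cv2.approxPolyDP(h,6,True)[:,0];print(p.tolist(),[onz(t,*q,.1).round(4).tolist() for q in p])
print(cv2.minAreaRect(np.array([onz(t,*q,.1)[:2] for q in h[:,0]],np.float32)))
E
```

```text
t [297 243   9  75 117] [300.97435897 280.07692308] [0.521  0.0796 0.1   ]
t [236 269  10   8  61] [240.57377049 272.39344262] [0.5443 0.2321 0.1   ]
t [277 269  19  21 330] [285.58181818 278.77575758] [0.5253 0.1183 0.1   ]
t [237 290   7  10  60] [240.01666667 294.08333333] [0.4898 0.234  0.1   ]
s [307 285   8   9  59] [310.81355932 289.23728814] [0.5971 0.0924 0.1   ]
s [330 293  22  14 241] [340.71784232 299.42323651] [0.5255 0.1175 0.1   ]
s [348 328  11  12 104] [352.63461538 333.53846154] [0.4913 0.2154 0.1   ]
s [323 334   8   7  47] [326.70212766 337.06382979] [0.5451 0.2311 0.1   ]
s [293 410   8   5  22] [297.40909091 412.72727273] [0.5795 0.42   0.1   ]
[[316, 230], [314, 328], [241, 329], [201, 312], [192, 270], [209, 233], [244, 225]] [[0.6466, 0.0388, 0.1], [0.4013, 0.0496, 0.1], [0.403, 0.2323, 0.1], [0.4475, 0.333, 0.1], [0.5536, 0.3558, 0.1], [0.6467, 0.3122, 0.1], [0.6647, 0.2222, 0.1]]
((0.5330531597137451, 0.19513659179210663), (0.32230401039123535, 0.26185694336891174), 88.62525177001953)
```

View pics/tz.png

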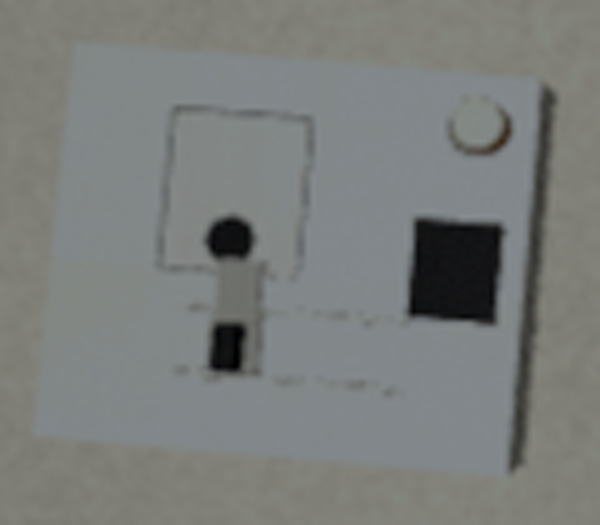

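View pics/sz.png

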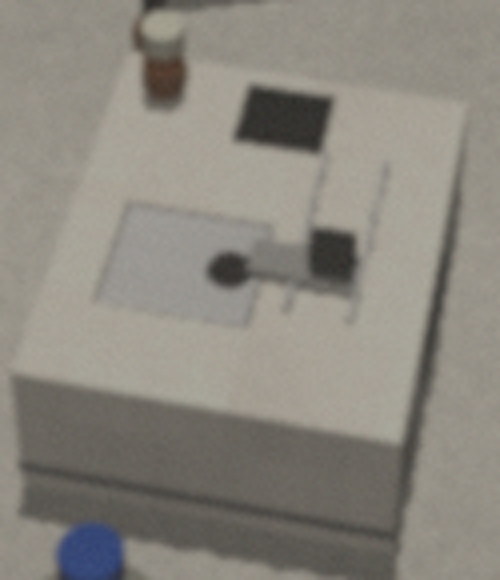

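The crops show the tab at top-view zoom (228,347), just left of centre on its track, which runs to the right (case -y). Its tongue overlaps the hatch edge beside the disc at (230,238). The case corners are at zoom (72,45), (543,78), (512,470) and (33,437).

Run:
```python
from h import *
t=get_image("top");s=get_image("side")
Z=lambda x,y:(195+(x+.5)/5-.5,225+(y+.5)/5-.5)
S=lambda x,y:(270+(x+.5)/4-.5,270+(y+.5)/4-.5)
C=np.array([onz(t,*Z(*q),.1) for q in((72,45),(543,78),(512,470),(33,437))])
print(C.round(4),[np.linalg.norm(C[i]-C[(i+1)%4]).round(4) for i in range(4)])
CS=np.array([onz(s,*S(*q),.1) for q in((15,375),(135,58),(466,103),(398,443))]);print("side corners",CS.round(4).tolist())
# far-left, far-right, near-right, near-left in own frame
L=np.array([[.1,.12],[.1,-.12],[-.1,-.12],[-.1,.12]])
def fit(W):
    W=W[:,:2];w=W.mean(0);A=W-w;th=np.arctan2((L[:,0]*A[:,1]-L[:,1]*A[:,0]).sum(),(L*A).sum());return w,th
for n,W in(("top",C),("side",CS)):
    o,th=fit(W);R=np.array([[np.cos(th),-np.sin(th)],[np.sin(th),np.cos(th)]])
    print(n,"origin",o.round(4),"yaw",np.degrees(th).round(2),"spot",(o+R@[.006,.03]).round(4),"ex",R[:,0].round(4),"resid mm",(1000*(W[:,:2]-o-L@R.T)).round(1).tolist())
    print(" disc own",[(R.T@(onz(d,*p,.1)[:2]-o)).round(4).tolist() for d,p in((t,Z(230,238)),(s,(326.7,337.06)))])
    print(" tabtop own z.131",(R.T@(onz(t,*Z(226,345),.131)[:2]-o)).round(4), "side",(R.T@(onz(s,*S(331,241),.131)[:2]-o)).round(4))
print(tri(t,Z(226,345),s,S(331,241)),tri(t,Z(230,238),s,(326.7,337.06)))
```

```text
[[0.6452 0.3122 0.1   ]
 [0.6215 0.0719 0.1   ]
 [0.4254 0.0915 0.1   ]
 [0.4475 0.3325 0.1   ]] [np.float64(0.2414), np.float64(0.1971), np.float64(0.242), np.float64(0.1987)]
side corners [[0.6449, 0.3119, 0.1], [0.6166, 0.0775, 0.1], [0.4239, 0.0935, 0.1], [0.4502, 0.3319, 0.1]]
top origin [0.5349 0.202 ] yaw -5.57 spot [0.5438 0.2313] ex [ 0.9953 -0.0971] resid mm [[-0.9, 0.4], [-1.2, -1.0], [1.7, -0.8], [0.4, 1.3]]
 disc own [[0.0069, 0.0308], [0.0073, 0.03]]
 tabtop own z.131 [-0.0454  0.0212] side [-0.0462  0.026 ]
side origin [0.5339 0.2037] yaw -6.07 spot [0.543  0.2329] ex [ 0.9944 -0.1058] resid mm [[-1.2, -0.6], [-4.1, 3.7], [2.1, -1.5], [3.1, -1.7]]
 disc own [[0.0078, 0.0293], [0.0082, 0.0285]]
 tabtop own z.131 [-0.0444  0.0193] side [-0.0452  0.024 ]
(array([0.49164673, 0.22853432, 0.12663214]), np.float64(2.0838958739401263e-05)) (array([0.54486242, 0.2318385 , 0.10083598]), np.float64(0.00023923530574241996))
```

Run:
```python
from h import *
t=get_image("top");st=sensors.observe()
for q in((75,330),(125,345),(85,425),(40,420)):print(q,onz(t,*q,.0).round(3),onz(t,*q,.2).round(3))
for n,q,z in(("reagent cap",(152,258),.15),("dish",(165,317),.016)):print(n,onz(t,*q,z).round(3))
P=np.array([.4955,.2647,.2]);R=np.array(st["tool_rot"]);print((R.T@(P-st["position"])/.025).round(3),proj(t,st["position"]),st["time_s"])
a=np.degrees(np.arctan2(R[1,2],R[0,2]));print(a,-(-5.7-a)/6)
cv2.imwrite("pics/bl.png",cv2.resize(t["img"][310:,:260,::-1],None,fx=3,fy=3))
```

```text
(75, 330) [0.4   0.714 0.   ] [0.42  0.593 0.2  ]
(125, 345) [0.357 0.574 0.   ] [0.383 0.477 0.2  ]
(85, 425) [0.146 0.681 0.   ] [0.207 0.566 0.2  ]
(40, 420) [0.162 0.805 0.   ] [0.22  0.669 0.2  ]
reagent cap [0.584 0.437 0.15 ]
dish [0.431 0.458 0.016]
[ 0.883 -5.484 15.241] (np.float64(99.70849135276504), np.float64(440.4499959604825)) 0.35
-19.18192130905259 -2.2469868848420984
```

View pics/bl.png

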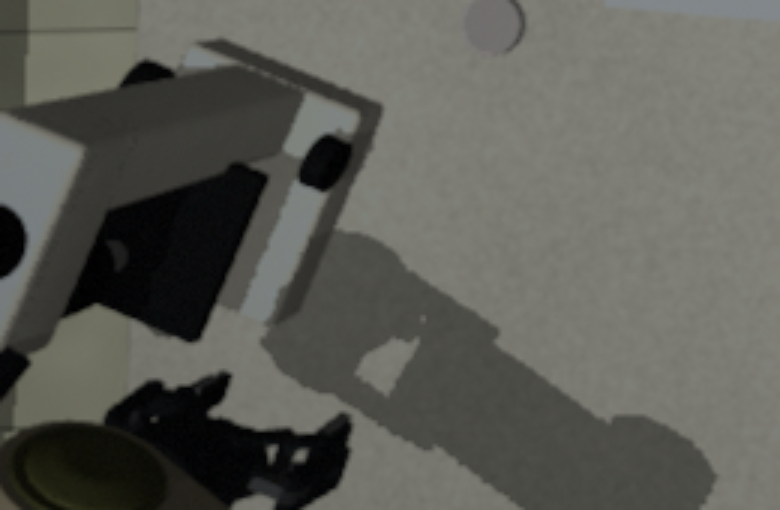

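The crop shows a microscope just left of the gripper, with its base edge along roughly (380,105)-(270,320). The path to the counter leads away from it. I'll shut the gripper and move over the tab's +y side.

>>> arm_command(plan=[[[0, -1, 0.5, 0, 0, 0], [0, -2, 1.5, 0, 0, 0], [0, -3, 3, -0.5, 0, 0], [0, -3.7, 4.5, -1, 0, 0], [0, -4.2, 6, -1.4, 0, 0], [0, -4.6, 7.5, -1.8, 0, 0], [0, -4.9, 9, -2.2, 0, 0], [0, -5.1, 10.5, -2.25, 0, 0], [0.2, -5.3, 12, -2.25, 0, 0], [0.4, -5.4, 13.2, -2.25, 0, 0]]], jaw=1)

```text
time_s: 1.35
position: [0.4498, 0.2822, 0.2121]
tool_rot: [[0.0, 0.1, 0.995], [0.0, 0.995, -0.1], [-1.0, 0.0, 0.0]]
ft_force: [-0.1, 0.7, 0.1]
grip_width: 0.0003
```

Run:
```python
from h import *
st=sensors.observe();P=np.array([.4955,.2647,.2]);R=np.array(st["tool_rot"]);print((R.T@(P-st["position"])/.025).round(3),R.round(3).tolist(),st["position"],st["time_s"],st["ft_force"],st["grip_width"])
```

```text
[ 0.486 -0.515  1.89 ] [[0.0, 0.1, 0.995], [0.0, 0.995, -0.1], [-1.0, 0.0, 0.0]] [0.44977694 0.28223492 0.21212613] 1.35 [-0.07195442  0.68712306  0.07135261] 0.0002765580602334163
```

>>> arm_command(plan=[[[0.2, -0.2, 0.7, 0, 0, 0], [0.4, -0.4, 1.4, 0, 0, 0], [0.8, -0.4, 1.9, 0, 0, 0], [1.4, -0.4, 1.9, 0, 0, 0], [2, -0.4, 1.9, 0, 0, 0], [2, -0.4, 1.9, 0, 0, 0]]])

```text
time_s: 1.95
position: [0.4931, 0.2692, 0.1601]
tool_rot: [[-0.004, 0.098, 0.995], [-0.001, 0.995, -0.098], [-1.0, -0.002, -0.004]]
ft_force: [-0.3, -0.7, -0.6]
grip_width: -0.0003
```

Run:
```python
from h import *
st=sensors.observe();t=get_image("top");s=get_image("side")
p=np.array(st["position"]);print(p,st["ft_force"])
for d in(.025,.038):print(d,proj(s,p-[0,0,d]),proj(t,p-[0,0,d]))
a=cv2.resize(t["img"][215:335,190:310],None,fx=4,fy=4);b=cv2.resize(s["img"][270:390,290:370],None,fx=4,fy=4)
cv2.imwrite("pics/c1.png",np.hstack([a,b])[:,:,::-1])
```

```text
[0.49312555 0.26916509 0.16005743] [-0.255401   -0.70717887 -0.55193882]
0.025 (np.float64(350.2617491521363), np.float64(342.2594546229991)) (np.float64(222.46346616302196), np.float64(293.50884486271815))
0.038 (np.float64(350.09214597649066), np.float64(346.4217830712701)) (np.float64(223.84625727024792), np.float64(293.3588024365574))
```

View pics/c1.png

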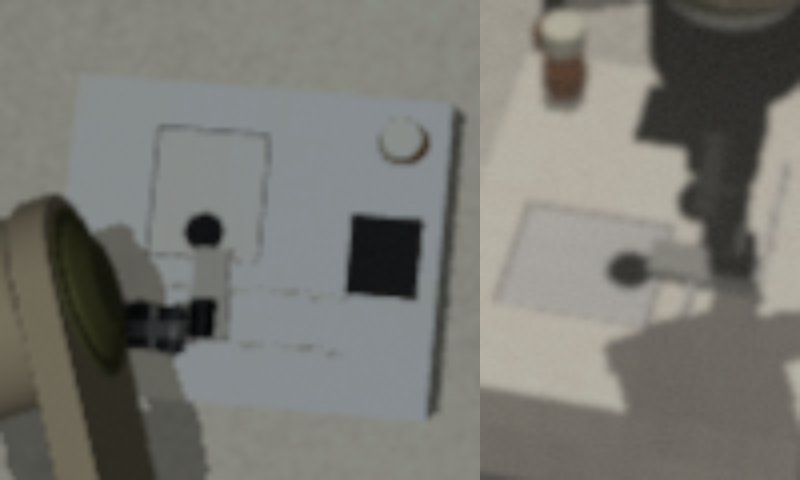

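In the crop the shut fingers stand on the tab's +y side, with the tab at (203,318) and the fingers at (160,322). In the side half the fingertip ends near (730,280), which agrees with tips 25 mm ahead. I'll lower the tool and push along -y.

>>> arm_command(plan=[[[0.4, 0, 0.1, 0, 0, 0], [0.8, 0, 0.1, 0, 0, 0], [0.8, -0.3, 0.1, 0, 0, 0], [0.8, -0.6, 0.1, 0, 0, 0], [0.8, -0.8, 0.1, 0, 0, 0], [0.8, -1.0, 0.1, 0, 0, 0], [0.8, -1.2, 0.1, 0, 0, 0], [0.8, -1.4, 0.1, 0, 0, 0], [0.8, -1.6, 0.1, 0, 0, 0], [0.8, -1.8, 0.1, 0, 0, 0]]])

```text
time_s: 3.05
position: [0.4923, 0.2234, 0.1423]
tool_rot: [[0.0, 0.099, 0.995], [0.0, 0.995, -0.099], [-1.0, 0.0, 0.0]]
ft_force: [0.4, 0.2, -0.6]
grip_width: 0.0001
```

>>> arm_command(plan=[[[0, -0.2, 0, 0, 0, 0], [0, -0.4, 0, 0, 0, 0], [0, -0.6, 0, 0, 0, 0], [0, -0.8, 0, 0, 0, 0]]])

```text
time_s: 3.45
position: [0.4903, 0.2035, 0.1422]
tool_rot: [[0.0, 0.099, 0.995], [0.0, 0.995, -0.099], [-1.0, 0.0, 0.0]]
ft_force: [-0.9, 0.4, -0.6]
grip_width: -0.0002
```

Run:
```python
from h import *
t=get_image("top");s=get_image("side")
a=cv2.resize(t["img"][215:335,190:310],None,fx=4,fy=4);b=cv2.resize(s["img"][270:390,290:370],None,fx=4,fy=4)
cv2.imwrite("pics/c2.png",np.hstack([a,b])[:,:,::-1])
```

```text
(no output)
```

View pics/c2.png

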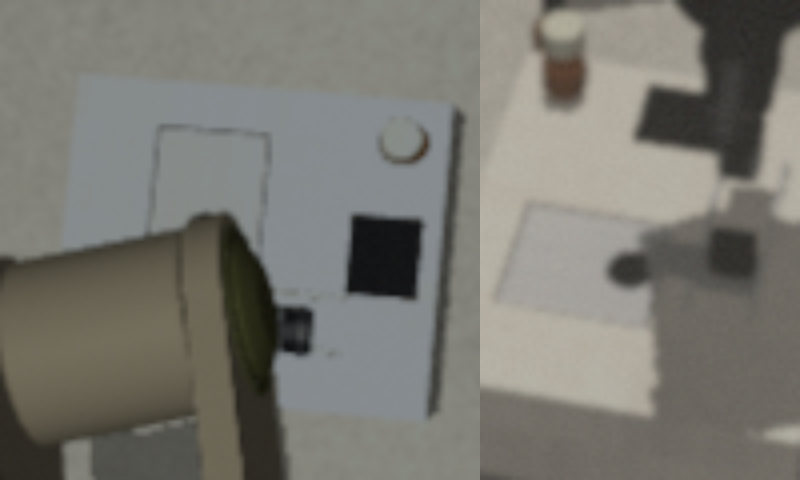

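The side half shows the tab unmoved at (733,252) and the fingertip beyond it, ending near (740,178). The finger passed over the tab without touching it. I'll work out the real tip height.

Run:
```python
from h import *
t=get_image("top");s=get_image("side");p=np.array(sensors.observe()["position"]);print(p)
for d in(0,.012,.025,.038):print(d,np.round(proj(s,p-[0,0,d]),1),np.round(proj(t,p-[0,0,d]),1))
g=cv2.cvtColor(s["img"],cv2.COLOR_RGB2GRAY)
print(g[296:345:2,344:362:2])
```

```text
[0.49039316 0.20385416 0.14226377]
0 [354.1 316.1] [248.5 294.1]
0.012 [353.9 319.9] [249.5 293.9]
0.025 [353.7 324.1] [250.6 293.8]
0.038 [353.5 328.2] [251.6 293.6]
[[ 51  52  54  64  62  54  51  49  51]
 [ 51  56  60  62  61  56  55  52  76]
 [ 52  51  52  61  61  56  53  50  88]
 [ 49  54  58  64  60  52  49  48  91]
 [ 48  54  53  59  61  52  53  48 106]
 [ 67  64  54  56  54  53  50  53 116]
 [149 141 115  73  51  49  51  62 126]
 [171 176 154  85  50  51  53  75 135]
 [173 174 158  86  50  51  54  86 146]
 [174 173 164 112  98  84  78 108 164]
 [172 170 164 155 154 138 137 146 167]
 [174 173 160 168 143 107 106 111 122]
 [174 168 150 170 139 104 105 107 105]
 [169 150 132 151 120 105 107 106 104]
 [124 112 110 112 109 108 106 106 105]
 [106  99  92  91  92  98 105 105 107]
 [103  95  64  53  54  61  66  80 101]
 [ 99  91  58  46  46  49  49  64  99]
 [ 87  74  53  50  51  48  49  62  97]
 [ 83  73  49  46  49  51  50  60  92]
 [ 83  75  52  49  52  49  44  59  93]
 [ 86  80  68  61  57  54  55  69  99]
 [ 89  84  84  85  81  75  76  85 102]
 [ 98  97  94  90  89  84  87  94 103]
 [107 109 104 102 103 102 101  96 104]]
```

Run:
```python
from h import *
t=get_image("top");s=get_image("side");st=sensors.observe();p=np.array(st["position"]);R=np.array(st["tool_rot"]);print(p,st["q"],st["qvel"].max() if hasattr(st["qvel"],"max") else st["qvel"])
print(np.round(t["T"],3).tolist(),np.round(s["T"],3).tolist())
out=[]
for d,(x,y) in((t,(190,190)),(s,(280,190))):
    im=cv2.resize(d["img"][y:y+200,x:x+133],None,fx=3,fy=3)
    for k,c in((-.1,(255,0,0)),(0,(0,255,0)),(.025,(0,255,255))):
        u,v=proj(d,p+R[:,0]*k);cv2.circle(im,(int((u-x)*3),int((v-y)*3)),4,c,1)
    out.append(im)
cv2.imwrite("pics/c3.png",np.hstack(out)[:,:,::-1])
```

```text
[0.4903757  0.20406076 0.14222634] [ 9.81104913e+00  2.41408097e+01  8.48213108e+01  3.77147273e-03
  7.10339748e+01 -7.45144657e+01] 0.09075701889624982
[[-0.026, 0.996, -0.084, 0.517], [-0.999, -0.028, -0.024, -0.015], [-0.026, 0.084, 0.996, 1.21], [0.0, 0.0, 0.0, 1.0]] [[-0.993, 0.07, -0.096, 0.46], [-0.119, -0.654, 0.747, 1.003], [-0.01, 0.753, 0.658, 1.01], [0.0, 0.0, 0.0, 1.0]]
```

View pics/c3.png

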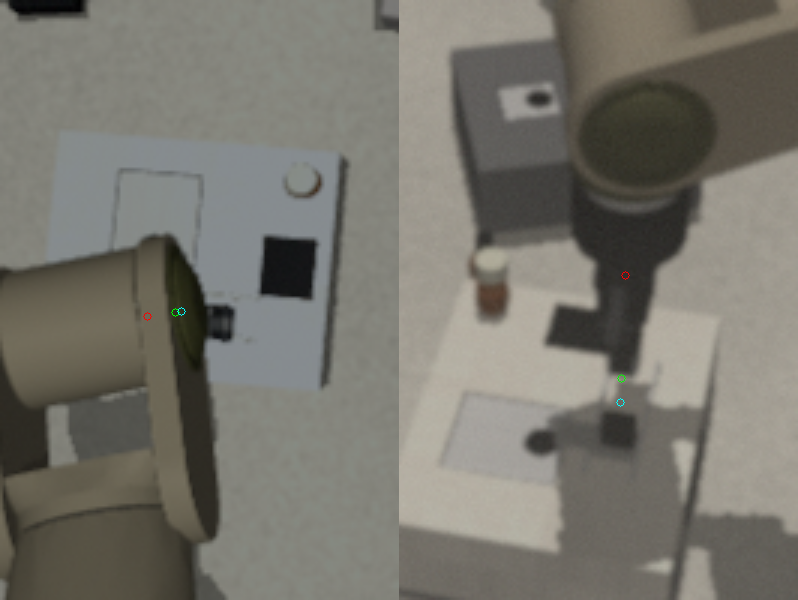

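The projected axis doesn't match the visible finger. The tip ends at right-panel (622,370), while the expected tip is at (620,402). I'll settle the tip height by touch, lowering gently onto the free case top here.

>>> arm_command(plan=[[[0.1, 0, 0, 0, 0, 0], [0.2, 0, 0, 0, 0, 0], [0.3, 0, 0, 0, 0, 0], [0.4, 0, 0, 0, 0, 0], [0.44, 0, 0, 0, 0, 0], [0.48, 0, 0, 0, 0, 0], [0.48, 0, 0, 0, 0, 0]]])

```text
time_s: 4.45
position: [0.4903, 0.2039, 0.1301]
tool_rot: [[-0.0, 0.099, 0.995], [-0.0, 0.995, -0.099], [-1.0, -0.0, -0.0]]
ft_force: [-0.5, 0.4, 0.5]
grip_width: -0.0001
```

>>> arm_command(plan=[[[0.04, 0, 0, 0, 0, 0], [0.08, 0, 0, 0, 0, 0], [0.12, 0, 0, 0, 0, 0], [0.16, 0, 0, 0, 0, 0], [0.18, 0, 0, 0, 0, 0], [0.2, 0, 0, 0, 0, 0]]])

```text
time_s: 5.05
position: [0.4904, 0.2039, 0.1252]
tool_rot: [[0.0, 0.099, 0.995], [0.0, 0.995, -0.099], [-1.0, 0.0, 0.0]]
ft_force: [-0.1, 0.3, -0.5]
grip_width: 0.0002
```

Run:
```python
from h import *
s=get_image("side");t=get_image("top");st=sensors.observe();p=np.array(st["position"]);print(p,st["ft_force"],st["time_s"])
g=cv2.cvtColor(s["img"],cv2.COLOR_RGB2GRAY);print(g[300:344:2,344:364:2])
print(np.round(proj(s,p-[0,0,.025]),1))
b=cv2.imread("pics/top0.png",0).astype(int);g=cv2.cvtColor(t["img"],cv2.COLOR_RGB2GRAY).astype(int)
print(g[284:308:2,250:280:2])
```

```text
[0.49035991 0.20391763 0.12518234] [-0.10589339  0.09224532 -0.51945163] 5.15
[[ 48  51  55  63  63  55  46  47  48  95]
 [ 49  54  56  62  61  55  49  49  50 117]
 [ 51  53  61  63  61  57  52  49  77 148]
 [ 56  51  58  62  63  54  54  51 101 168]
 [ 96  52  60  61  63  54  50  48 108 168]
 [128  62  57  57  59  52  48  54 126 171]
 [165 117  82  59  52  51  48  56 138 173]
 [176 169 140  77  53  49  52  69 143 174]
 [174 176 145  74  47  50  54  79 126 157]
 [175 171 141  78  53  50  57  81  98 112]
 [176 169 139 127  86  70  69  91 103 118]
 [158 141 118 141 113 103 102 104 107 117]
 [112 103 104 106 107 107 105 106 107 104]
 [105 100  90  91  97  99 102 104 104 102]
 [106  93  61  53  53  61  66  81 103 100]
 [100  88  56  47  51  49  48  64  98 100]
 [ 86  73  55  56  51  50  46  66  97 102]
 [ 81  76  53  50  51  51  49  59  96 104]
 [ 83  75  55  48  44  48  48  62  91 104]
 [ 86  81  69  62  58  56  51  73  99 105]
 [ 89  86  85  86  80  78  79  85  98 106]
 [ 98  97  93  90  87  89  86  92 104 109]]
[353.5 329.5]
[[ 48  37  34  21 103 138 139 139 138 139 139 138 138 111  19]
 [ 48  39  35  22  42 139 139 138 139 139 138 138 138  97  20]
 [ 46  39  37  24  21 114 124 129 136 138 133 133 138 112  92]
 [ 46  42  39  28  20 106 127 129 127 128 138 138 137 133 139]
 [ 49  46  39  29  20  39  29  31  40  70 139 139 139 139 138]
 [ 40  49  39  34  21  34  36  17  28  31 138 139 139 138 137]
 [ 47  52  38  35  23  23  47  47  62  51 139 138 138 139 138]
 [ 43  44  40  35  25  24  50  48  68  67 139 138 139 138 138]
 [ 49  43  43  35  30  31  24  21  38  73 139 138 138 139 138]
 [ 44  39  42  35  30  69  81  34  29  75 134 133 135 138 138]
 [ 43  41  40  35  29 105 139 134 126 139 138 129 136 138 139]
 [ 42  45  28  35  25 121 138 139 138 138 139 138 139 139 139]]
```

>>> arm_command(plan=[[[0.04, 0, 0, 0, 0, 0], [0.08, 0, 0, 0, 0, 0], [0.12, 0, 0, 0, 0, 0], [0.16, 0, 0, 0, 0, 0], [0.2, 0, 0, 0, 0, 0], [0.2, 0, 0, 0, 0, 0]]])

```text
time_s: 5.75
position: [0.4903, 0.2039, 0.1201]
tool_rot: [[-0.0, 0.099, 0.995], [-0.0, 0.995, -0.099], [-1.0, -0.0, -0.0]]
ft_force: [0.6, -0.5, -0.7]
grip_width: -0.0002
```

>>> arm_command(plan=[[[0.04, 0, 0, 0, 0, 0], [0.08, 0, 0, 0, 0, 0], [0.12, 0, 0, 0, 0, 0], [0.16, 0, 0, 0, 0, 0], [0.2, 0, 0, 0, 0, 0], [0.2, 0, 0, 0, 0, 0]]])

```text
time_s: 6.35
position: [0.4903, 0.2039, 0.1151]
tool_rot: [[-0.0, 0.099, 0.995], [-0.0, 0.995, -0.099], [-1.0, -0.0, -0.0]]
ft_force: [-0.3, -0.2, -0.2]
grip_width: -0.0
```

No contact yet, although the expected tip would now be 10 mm inside the case. I'll take one larger look from the side.

Run:
```python
from h import *
s=get_image("side");st=sensors.observe();p=np.array(st["position"]);R=np.array(st["tool_rot"])
x,y=300,240;im=cv2.resize(s["img"][y:y+110,x:x+110],None,fx=5.4,fy=5.4,interpolation=cv2.INTER_CUBIC)
im=cv2.convertScaleAbs(im,alpha=1.6)
for k,c in((-.054+.006,(255,0,0)),(0,(0,255,0)),(.025,(0,255,255))):
    u,v=proj(s,p+R[:,0]*k);cv2.circle(im,(int((u-x)*5.4),int((v-y)*5.4)),4,c,1)
cv2.imwrite("pics/c4.png",im[:,:,::-1])
```

View pics/c4.png

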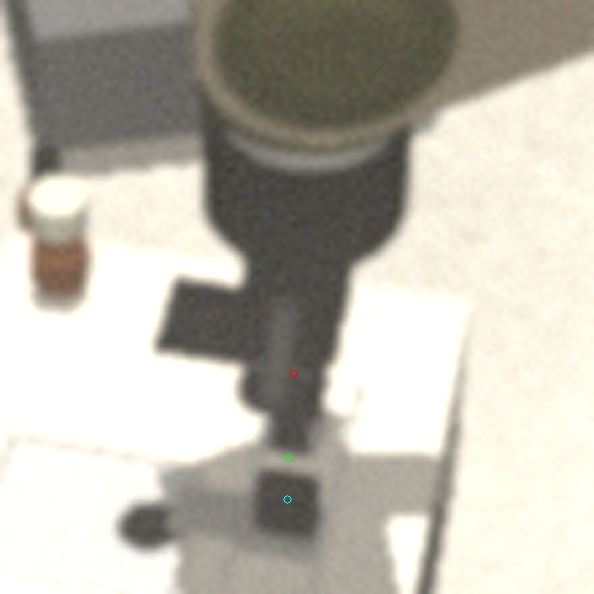

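Run:
```python
from h import *
s=get_image("side");t=get_image("top")
p=np.array([.181,.519,.222]);ty=np.array([.329,.944,0])
for d,n in((s,"s"),(t,"t")):
    for k in(-.05,.05):
        for z in(0,.012,.025):print(n,k,z,np.round(proj(d,p+ty*k-[0,0,z]),1))
a=cv2.imread("pics/side0.png")[380:480,500:620];b=cv2.imread("pics/top0.png")[380:480,0:150]
cv2.imwrite("pics/c5.png",cv2.convertScaleAbs(np.hstack([cv2.resize(a,None,fx=3.3,fy=3.3),cv2.resize(b,None,fx=2.6,fy=3.3)]),alpha=1.8))
```

```text
s -0.05 0 [548.8 423. ]
s -0.05 0.012 [546.9 427.1]
s -0.05 0.025 [544.8 431.6]
s 0.05 0 [537.8 477.4]
s 0.05 0.012 [535.7 481.4]
s 0.05 0.025 [533.6 485.6]
t -0.05 0 [121.  447.7]
t -0.05 0.012 [123.7 445.6]
t -0.05 0.025 [126.5 443.5]
t 0.05 0 [ 78.9 432.9]
t 0.05 0.012 [ 82.1 431.1]
t 0.05 0.025 [ 85.4 429.1]
```

View pics/c5.png

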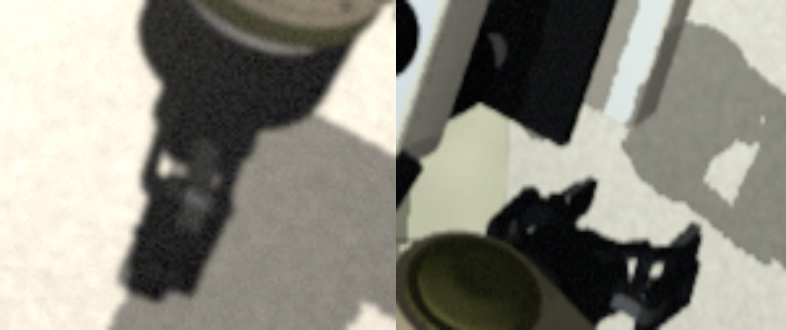

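Both start images also put the real fingertips about 30-40 mm higher than the nominal offset, so the shut tip sits near or behind the reported TCP. I'll go back over to the tab's +y side and find the case top by touch there.

>>> arm_command(plan=[[[-0.6, 0, 0, 0, 0, 0], [-1.2, 0, 0, 0, 0, 0], [-1.4, 0.7, 0, 0, 0, 0], [-1.4, 1.4, 0, 0, 0, 0], [-1.4, 2.1, 0, 0, 0, 0], [-1.4, 2.8, 0, 0, 0, 0], [-0.9, 2.9, 0, 0, 0, 0], [-0.3, 2.9, 0, 0, 0, 0], [0.2, 2.9, 0, 0, 0, 0], [0.2, 2.9, 0, 0, 0, 0]]])

```text
time_s: 7.5
position: [0.4964, 0.2754, 0.1078]
tool_rot: [[-0.004, 0.099, 0.995], [-0.002, 0.995, -0.099], [-1.0, -0.002, -0.004]]
ft_force: [-0.9, -0.8, -0.3]
grip_width: -0.0
```

>>> arm_command(plan=[[[0.1, 0, 0, 0, 0, 0], [0.2, 0, 0, 0, 0, 0], [0.3, 0, 0, 0, 0, 0], [0.4, 0, 0, 0, 0, 0], [0.4, 0, 0, 0, 0, 0]]])

```text
time_s: 8.0
position: [0.4974, 0.276, 0.1]
tool_rot: [[-0.0, 0.099, 0.995], [-0.0, 0.995, -0.099], [-1.0, -0.0, -0.0]]
ft_force: [-0.1, 0.1, 0.1]
grip_width: 0.0
```

>>> arm_command(plan=[[[0.06, 0, 0, 0, 0, 0], [0.12, 0, 0, 0, 0, 0], [0.18, 0, 0, 0, 0, 0], [0.24, 0, 0, 0, 0, 0], [0.24, 0, 0, 0, 0, 0]]])

```text
time_s: 8.5
position: [0.4974, 0.276, 0.094]
tool_rot: [[-0.0, 0.099, 0.995], [-0.0, 0.995, -0.099], [-1.0, -0.0, -0.0]]
ft_force: [0.2, 0.2, -0.3]
grip_width: 0.0001
```

>>> arm_command(plan=[[[0.06, 0, 0, 0, 0, 0], [0.12, 0, 0, 0, 0, 0], [0.12, 0, 0, 0, 0, 0]]])

```text
time_s: 8.8
position: [0.4975, 0.2761, 0.0911]
tool_rot: [[-0.0, 0.099, 0.995], [-0.0, 0.995, -0.099], [-1.0, -0.0, -0.0]]
ft_force: [-0.2, -0.4, 0.4]
grip_width: 0.0001
```

Run:
```python
from h import *
s=get_image("side");st=sensors.observe();p=np.array(st["position"]);print(p,np.round(proj(s,p),1))
b=cv2.imread("pics/side0.png",0)
g=cv2.cvtColor(s["img"],cv2.COLOR_RGB2GRAY);print(g[322:366:2,340:366:2]);print(b[322:366:2,340:366:2])
```

```text
[0.49751377 0.27607886 0.09117289] [347.3 358.5]
[[ 53  49  48  50  47  51  53  50  48  45  49  75 129]
 [ 51  51  48  50  51  47  46  51  47  65 107 136 158]
 [ 53  51  48  48  51  47  53  49  44 100 167 161 161]
 [ 48  51  52  48  51  50  48  51  48 100 167 157 169]
 [ 48  51  50  47  46  52  45  51  53  91 163 148 169]
 [ 53  57  60  59  54  48  49  46  47  92 159 153 169]
 [ 52  55  61  60  55  49  49  48  46  78 147 165 172]
 [ 52  50  64  63  52  51  47  46  49  77 143 170 174]
 [ 53  56  63  60  49  50  47  50  53 104 152 172 174]
 [ 86  61  65  62  52  48  50  51  69 114 158 173 177]
 [116  71  68  59  48  51  50  61  86 129 160 176 178]
 [ 66  63  64  62  56  52  49  77 100 126 152 174 172]
 [ 50  63  65  58  56  55  48  82 105 104 122 134 124]
 [ 56  62  57  51  46  52  53  91 102 102 106 107 108]
 [ 59  60  60  51  48  49  54  93 105 105 106 106 105]
 [ 93  79  55  49  46  50  70  95 104 104 107 106 106]
 [102  88  53  48  47  59  79  98 105 105 109 107 104]
 [104  90  59  51  49  59  88 102 105 105 103 106 107]
 [103 103  94  85  79  83 100 106 105 103 106 110 131]
 [104 
[... 670 characters left out ...]
01  99  95  88  78  77 109 148 162 163]
 [153 137 125 124 115 107 106 104 104 124 150 162 162]
 [160 137 157 163 156 152 152 144 127 133 147 164 165]
 [149 137 157 163 163 161 163 163 159 145 159 163 163]
 [153 151 162 161 160 160 163 162 156 144 161 164 162]
 [160 160 161 162 163 159 161 161 149 149 164 165 164]
 [160 163 164 162 162 163 162 161 161 157 163 164 161]
 [158 159 162 160 164 161 161 162 162 159 165 162 163]
 [159 157 160 161 161 160 164 162 163 162 161 162 163]
 [157 159 161 161 163 160 162 163 161 160 161 163 161]
 [161 156 158 164 162 163 161 159 163 163 162 162 159]
 [157 157 158 161 161 161 159 163 161 161 163 164 161]
 [159 158 159 161 160 161 160 162 161 163 164 163 161]]
```

The tip edge is at side row 358, which puts the real tip at z ≈ 0.10-0.107, about 12 mm above the reported TCP. I'll raise 7 mm to clear the plate, then push.

>>> arm_command(plan=[[[-0.28, 0, -0.1, 0, 0, 0], [-0.28, -0.3, -0.1, 0, 0, 0], [-0.28, -0.6, -0.1, 0, 0, 0], [-0.28, -0.9, -0.1, 0, 0, 0], [-0.28, -1.1, -0.1, 0, 0, 0], [-0.28, -1.3, -0.1, 0, 0, 0], [-0.28, -1.5, -0.1, 0, 0, 0], [-0.28, -1.7, -0.1, 0, 0, 0]]])

```text
time_s: 9.65
position: [0.4907, 0.2337, 0.0982]
tool_rot: [[-0.0, 0.099, 0.995], [0.0, 0.995, -0.099], [-1.0, 0.0, -0.0]]
ft_force: [-1.7, 1.4, 0.8]
grip_width: 0.0001
```

Run:
```python
from h import *
s=get_image("side");st=sensors.observe();p=np.array(st["position"]);print(p,st["ft_force"],np.round(proj(s,p),1))
g=cv2.cvtColor(s["img"],cv2.COLOR_RGB2GRAY);print(g[316:356:2,336:366:2])
```

```text
[0.49065505 0.2331628  0.09816858] [ 0.3879088   0.66822286 -0.01228534] [352.3 340.6]
[[177 176 176 166 108  45  50  63  60  50  45  47  54 128 160]
 [175 176 175 169 110  49  57  63  61  53  46  48  64 143 160]
 [176 177 174 172 120  55  58  62  59  54  45  49  79 157 162]
 [175 173 174 174 150  90  64  64  58  51  48  46  96 159 160]
 [148 154 161 160 129  82  59  65  56  50  47  51 113 150 158]
 [129 132 130 114  74  57  63  59  59  56  52  47  88 128 160]
 [131 128 124  89  52  55  59  60  53  51  47  48  77 133 168]
 [121 108  96  73  50  57  63  60  52  51  53  56  74 121 169]
 [ 93  88  86  79  63  58  60  55  52  48  50  56  81 110 141]
 [ 99 106 101 100  90  83  69  50  49  51  61  70  90 101 107]
 [ 97 106 105 104  97  94  71  50  52  51  73  85  95 103 107]
 [ 99 102 105 105 100 101  79  53  52  51  75  93  98 104 108]
 [103 104 106 102 102 104 100  92  84  81  92 101 100 102 107]
 [106 108 104 100 105 106 105 103 106 106 105 101 104 107 107]
 [108 107 106 101 106 107 105 104 103 105 105 102 106 108 106]
 [105 107 102 103 107 106 104 106 107 106 106 100 105 108 107]
 [105 105 104 104 108 104 105 105 105 105 103 102 107 103 104]
 [104 105 106 107 105 104 106 103 106 107 103 105 105 107 105]
 [103 106 104 106 106 104 106 105 106 107 105 106 107 106 103]
 [104 101 106 107 107 104 104 103 106 104 102 106 105 105 108]]
```

The tab's lower edge moved up about 6 rows in the image and the force is near the 1.5 N friction, so the lock is sliding. I'll continue.

>>> arm_command(plan=[[[0, -0.2, 0, 0, 0, 0], [0, -0.4, 0, 0, 0, 0], [0, -0.6, 0, 0, 0, 0], [0, -0.8, 0, 0, 0, 0], [0, -1.0, 0, 0, 0, 0], [0, -1.2, 0, 0, 0, 0], [0, -1.4, 0, 0, 0, 0]]])

```text
time_s: 10.4
position: [0.4873, 0.1988, 0.0982]
tool_rot: [[-0.0, 0.099, 0.995], [0.0, 0.995, -0.099], [-1.0, -0.0, -0.0]]
ft_force: [-0.6, 2.5, -0.6]
grip_width: -0.0002
```

>>> arm_command(plan=[[[0, -0.08, 0, 0, 0, 0], [0, -0.16, 0, 0, 0, 0], [0, -0.2, 0, 0, 0, 0]]])

```text
time_s: 10.7
position: [0.4869, 0.1941, 0.0982]
tool_rot: [[0.0, 0.099, 0.995], [-0.0, 0.995, -0.099], [-1.0, -0.0, 0.0]]
ft_force: [-1.1, 1.5, -0.6]
grip_width: 0.0001
```

Run:
```python
from h import *
s=get_image("side");t=get_image("top");st=sensors.observe();p=np.array(st["position"]);print(p,st["ft_force"],np.round(proj(s,p),1))
x,y=300,270;im=cv2.resize(s["img"][y:y+110,x:x+80],None,fx=5,fy=5,interpolation=cv2.INTER_CUBIC)
i2=cv2.resize(t["img"][225:335,195:275],None,fx=5,fy=5,interpolation=cv2.INTER_CUBIC)
cv2.imwrite("pics/c6.png",cv2.convertScaleAbs(np.hstack([i2,im])[:,:,::-1],alpha=1.5))
g=cv2.cvtColor(s["img"],cv2.COLOR_RGB2GRAY);print(g[300:340:2,340:366:2])
```

```text
[0.48699352 0.19407439 0.09824685] [-1.15732466  0.34757385  0.00622483] [355.3 326.7]
[[ 52  48  50  50  48  49  60  61  55  46  48  47  63]
 [ 50  46  50  51  46  43  58  64  58  47  46  47  85]
 [ 51  49  46  52  45  52  60  64  53  51  45  48 102]
 [ 94  75  67  66  54  49  61  61  56  47  49  55 127]
 [165 162 151 139  89  58  63  63  53  51  51  59 140]
 [162 167 167 155  88  62  63  59  53  52  48  59 141]
 [132 135 133 105  53  55  60  61  53  54  49  58 105]
 [131 130 121  76  49  59  62  59  50  51  50  55 100]
 [122 111  94  71  50  56  60  57  51  45  48  55  94]
 [ 94  89  85  81  65  63  58  51  48  50  55  60  99]
 [104 102 103  98  89  83  63  47  48  56  66  73  96]
 [107 107 105 105  96  91  60  48  50  60  74  85 102]
 [109 108 105 104 103  98  68  55  53  63  89  96 102]
 [106 106 106 102 105 102  97  92  84  87 100 100 102]
 [107 106 104 100 106 105 110 106 106 106 105 101 103]
 [108 107 103  99 108 105 106 108 106 107 103 101 104]
 [106 107 102 102 106 107 106 105 109 106 104 104 105]
 [107 105  98 105 108 107 108 105 107 108 104 106 107]
 [104 106 100 105 108 108 107 106 104 108 104 104 108]
 [104 105 101 104 106 107 108 106 104 106 101 106 110]]
```

>>> arm_command(plan=[[[0, -0.08, 0, 0, 0, 0], [0, -0.16, 0, 0, 0, 0], [0, -0.2, 0, 0, 0, 0]]])

```text
time_s: 11.1
position: [0.4869, 0.1923, 0.0985]
tool_rot: [[0.002, 0.1, 0.995], [0.007, 0.995, -0.1], [-1.0, 0.007, 0.001]]
ft_force: [1.9, 24.3, -3.6]
grip_width: -0.0003
```

>>> arm_command(plan=[[[0, -0.08, 0, 0, 0, 0], [0, -0.12, 0, 0, 0, 0]]])

```text
time_s: 11.3
position: [0.4868, 0.192, 0.0986]
tool_rot: [[0.004, 0.099, 0.995], [0.012, 0.995, -0.1], [-1.0, 0.012, 0.002]]
ft_force: [3.8, 41.0, -5.0]
grip_width: -0.0004
```

>>> arm_command(plan=[[[0, -0.08, 0, 0, 0, 0], [0, -0.12, 0, 0, 0, 0]]])

```text
time_s: 11.5
position: [0.4869, 0.1916, 0.0987]
tool_rot: [[0.005, 0.1, 0.995], [0.017, 0.995, -0.1], [-1.0, 0.018, 0.003]]
ft_force: [5.2, 56.5, -7.3]
grip_width: -0.0001
```

The end stop is reached: force rose to 56 N with the tab no longer moving. I'll back off and lift.

>>> arm_command(plan=[[[0, 0.3, 0, 0, 0, 0], [0, 0.7, 0, 0, 0, 0], [0, 1, 0, 0, 0, 0], [-0.8, 1, 0, 0, 0, 0], [-1.6, 1.2, 0, 0, 0, 0], [-2, 1.6, 0, 0, 0, 0], [-2, 1.6, 0, 0, 0, 0]]])

```text
time_s: 12.2
position: [0.4905, 0.2236, 0.1495]
tool_rot: [[0.003, 0.099, 0.995], [0.0, 0.995, -0.099], [-1.0, 0.001, 0.003]]
ft_force: [0.4, -0.4, 0.8]
grip_width: -0.0
```

Run:
```python
from h import *
s=get_image("side");t=get_image("top");st=sensors.observe();p=np.array(st["position"]);R=np.array(st["tool_rot"]);print(p,st["ft_force"],st["time_s"],(R.T@(np.array([.5445,.2318,.11])-p)/.025).round(2))
x,y=300,270;im=cv2.resize(s["img"][y:y+110,x:x+80],None,fx=5,fy=5,interpolation=cv2.INTER_CUBIC)
i2=cv2.resize(t["img"][225:335,195:275],None,fx=5,fy=5,interpolation=cv2.INTER_CUBIC)
cv2.imwrite("pics/c7.png",cv2.convertScaleAbs(np.hstack([i2,im])[:,:,::-1],alpha=1.5))
```

```text
[0.48954943 0.2227544  0.14774409] [ 0.18991967  0.03783345 -0.27768922] 12.3 [1.51 0.58 2.15]
```

View pics/c7.png

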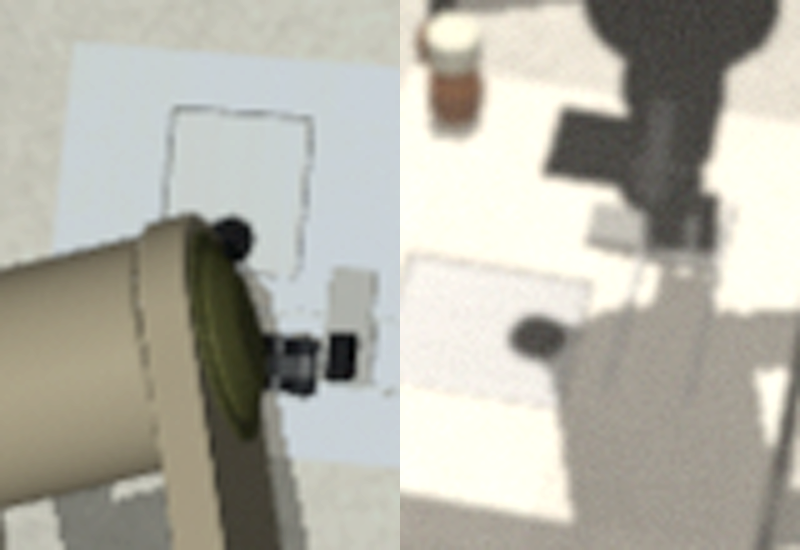

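The left panel shows the lock plate and tab at (345,350), with the tongue right of the hatch outline, whose edge is at x=300. The lock has moved about 55 mm and is clear of the hatch. Next, over the press spot.

>>> arm_command(plan=[[[0, 0.3, 0.7, 0, 0, 0], [0, 0.6, 1.4, 0, 0, 0], [0, 0.6, 2.15, 0, 0, 0], [0.6, 0.6, 2.15, 0, 0, 0], [1.2, 0.6, 2.15, 0, 0, 0], [1.7, 0.6, 2.15, 0, 0, 0], [1.9, 0.6, 2.15, 0, 0, 0], [1.9, 0.6, 2.15, 0, 0, 0]]])

```text
time_s: 13.1
position: [0.5443, 0.2324, 0.0999]
tool_rot: [[-0.002, 0.099, 0.995], [-0.0, 0.995, -0.099], [-1.0, -0.001, -0.002]]
ft_force: [0.2, -0.6, 0.4]
grip_width: -0.0
```

Run:
```python
from h import *
s=get_image("side");st=sensors.observe();p=np.array(st["position"]);R=np.array(st["tool_rot"]);print(p,st["ft_force"],st["time_s"],(R.T@(np.array([.5445,.2318,.09])-p)/.025).round(2),np.round(proj(s,p),1),np.round(proj(s,[.5445,.2318,.1]),1))
g=cv2.cvtColor(s["img"],cv2.COLOR_RGB2GRAY);print(g[310:352:2,314:344:2])
```

```text
[0.54473825 0.23257771 0.10067988] [-0.50521353  0.04337415  0.01975811] 13.15 [ 0.43 -0.03 -0.01] [326.8 337.4] [326.9 337.3]
[[172 135  66  53  61  55  51  50  49  47  52 118 160 156 160]
 [174 152  73  53  60  59  51  48  44  47  62 141 148 130 127]
 [175 160  76  54  60  60  50  45  49  48  85 160 142 128 128]
 [176 162  80  58  62  62  50  45  46  49  96 159 131 125 129]
 [175 166 111  66  63  59  51  50  46  49 113 155 119 109 112]
 [171 154 121  79  64  57  50  51  48  68 145 171 167 148 134]
 [147  99  62  64  63  59  57  50  48  80 145 165 173 175 174]
 [128  59  54  58  61  55  50  50  47  64 103 116 154 174 175]
 [117  53  62  66  61  54  51  45  50  67  97 108 148 175 174]
 [136  78  57  59  61  48  49  45  55  72  96 126 152 170 170]
 [127  98  89  82  68  50  45  49  65  71  96 118 126 122 131]
 [100  98 101  97  74  50  47  50  70  79  92  99 106 104 106]
 [ 99  99  99  95  74  48  47  49  73  81  95 100 105 107 104]
 [100 100 100  94  66  50  50  54  71  71  91  96 104 106 103]
 [100  99  98  93  61  44  51  51  52  65  89 101 103 108 105]
 [100 101  99  97  85  61  51  51  61  84  93 102 104 104 102]
 [100 100 101  99  97  94  87  84  92  97  95 104 104 104  98]
 [ 99  97  96  95  97  98  96  96  96  93  98 103 105 101  98]
 [101  98 101 100  96  99  96  99  96  96 103 102 106 105 103]
 [105 100 104 102  98 101  98  98  96  91 103 104 104 104 103]
 [106 106 106 106 106 103 100 100  97  97 102 104 105 106 104]]
```

>>> arm_command(plan=[[[0.1, 0, 0, 0, 0, 0], [0.2, 0, 0, 0, 0, 0], [0.28, 0, 0, 0, 0, 0], [0.28, 0, 0, 0, 0, 0]]])

```text
time_s: 13.55
position: [0.5446, 0.2327, 0.0935]
tool_rot: [[-0.0, 0.099, 0.995], [-0.0, 0.995, -0.099], [-1.0, -0.0, -0.0]]
ft_force: [-1.0, 0.4, 0.5]
grip_width: 0.0004
```

>>> arm_command(plan=[[[0.04, 0, 0, 0, 0, 0], [0.08, 0, 0, 0, 0, 0], [0.08, 0, 0, 0, 0, 0]]])

```text
time_s: 13.85
position: [0.5447, 0.2327, 0.0916]
tool_rot: [[-0.0, 0.099, 0.995], [-0.0, 0.995, -0.099], [-1.0, -0.0, -0.0]]
ft_force: [0.5, -0.2, -0.0]
grip_width: 0.0
```

>>> arm_command(plan=[[[0.04, 0, 0, 0, 0, 0], [0.06, 0, 0, 0, 0, 0], [0.06, 0, 0, 0, 0, 0]]])

```text
time_s: 14.15
position: [0.5448, 0.2327, 0.0903]
tool_rot: [[0.0, 0.099, 0.995], [0.0, 0.995, -0.099], [-1.0, 0.0, 0.0]]
ft_force: [-0.4, -0.3, 2.1]
grip_width: -0.0001
```

>>> arm_command(plan=[[[0.02, 0, 0, 0, 0, 0], [0.02, 0, 0, 0, 0, 0]]])

```text
time_s: 14.35
position: [0.5448, 0.2327, 0.0898]
tool_rot: [[0.0, 0.099, 0.995], [0.0, 0.995, -0.099], [-1.0, 0.0, 0.0]]
ft_force: [-1.0, -0.9, 1.3]
grip_width: -0.0001
```

>>> arm_command(plan=[[[0.02, 0, 0, 0, 0, 0], [0.03, 0, 0, 0, 0, 0], [0.03, 0, 0, 0, 0, 0]]])

```text
time_s: 14.65
position: [0.5447, 0.2327, 0.089]
tool_rot: [[0.0, 0.099, 0.995], [0.0, 0.995, -0.099], [-1.0, 0.0, 0.0]]
ft_force: [-0.7, 0.4, 1.6]
grip_width: -0.0002
```

Run:
```python
from h import *
f=[]
for i in range(4): get_image("side");f.append(np.array(sensors.observe()["ft_force"])[2].round(2))
print(f,sensors.observe()["time_s"])
```

```text
[np.float64(0.91), np.float64(1.58), np.float64(1.58), np.float64(0.94)] 14.85
```

>>> arm_command(plan=[[[0.02, 0, 0, 0, 0, 0], [0.03, 0, 0, 0, 0, 0], [0.03, 0, 0, 0, 0, 0]]])

```text
time_s: 15.15
position: [0.5447, 0.2327, 0.0882]
tool_rot: [[0.0, 0.099, 0.995], [-0.0, 0.995, -0.099], [-1.0, -0.0, 0.0]]
ft_force: [0.0, 0.6, 0.9]
grip_width: 0.0002
```

```bash
cat > f.py <<'E'
from h import *
f=[]
for i in range(4): get_image("side");f.append(np.array(sensors.observe()["ft_force"])[2].round(2))
print(np.mean(f),f,sensors.observe()["time_s"],sensors.observe()["position"])
E
python3 f.py
```

```text
1.1575000000000002 [np.float64(1.24), np.float64(1.27), np.float64(1.56), np.float64(0.56)] 15.35 [0.54473176 0.23269789 0.08821123]
```

>>> arm_command(plan=[[[0.02, 0, 0, 0, 0, 0], [0.03, 0, 0, 0, 0, 0], [0.03, 0, 0, 0, 0, 0]]])

```text
time_s: 15.65
position: [0.5447, 0.2327, 0.0874]
tool_rot: [[0.0, 0.099, 0.995], [-0.0, 0.995, -0.099], [-1.0, -0.0, 0.0]]
ft_force: [-0.1, 0.1, 0.8]
grip_width: 0.0
```

```bash
python3 f.py
```

```text
1.1475 [np.float64(1.33), np.float64(0.92), np.float64(0.8), np.float64(1.54)] 15.85 [0.544737   0.23269497 0.08748165]
```

The force held at about 1.15 N over the last 1.6 mm instead of rising. That looks like the opening spring after the latch gave. I'll take the finger away.

>>> arm_command(plan=[[[-1, 0, -0.5, 0, 0, 0], [-2.2, 0, -1.5, 0, 0, 0], [-3.2, 0, -2.6, 0, 0, 0], [-4, 0, -3.7, 0, 0, 0], [-4.6, 0.4, -4.8, 0, 0, 0], [-5, 0.8, -5.6, 0, 0, 0], [-5, 0.8, -5.6, 0, 0, 0], [-5, 0.8, -5.6, 0, 0, 0]]])

```text
time_s: 16.65
position: [0.4075, 0.2664, 0.2123]
tool_rot: [[0.0, 0.098, 0.995], [-0.0, 0.995, -0.098], [-1.0, -0.0, 0.0]]
ft_force: [0.6, 0.1, -0.2]
grip_width: -0.0
```

>>> arm_command(plan=[[[0, 0, 0, 0, 0, 0], [0, 0, 0, 0, 0, 0], [0, 0, 0, 0, 0, 0], [0, 0, 0, 0, 0, 0], [0, 0, 0, 0, 0, 0], [0, 0, 0, 0, 0, 0], [0, 0, 0, 0, 0, 0], [0, 0, 0, 0, 0, 0], [0, 0, 0, 0, 0, 0], [0, 0, 0, 0, 0, 0]]])

```text
time_s: 17.65
position: [0.4074, 0.2665, 0.2125]
tool_rot: [[0.0, 0.099, 0.995], [0.0, 0.995, -0.099], [-1.0, 0.0, 0.0]]
ft_force: [0.5, 0.4, -0.2]
grip_width: -0.0
```

Run:
```python
from h import *
s=get_image("side");t=get_image("top");st=sensors.observe();print(st["position"],st["ft_force"],st["time_s"])
b=cv2.imread("pics/side0.png",0).astype(int);g=cv2.cvtColor(s["img"],cv2.COLOR_RGB2GRAY).astype(int)
d=abs(g-b)>25
print("side changed px in hatch area",d[320:352,295:332].sum(),"above hinge",d[290:325,290:330].sum())
o=np.array([.5349,.202]);th=np.radians(-5.6);R=np.array([[np.cos(th),-np.sin(th)],[np.sin(th),np.cos(th)]])
for n,a in(("shut",0),("open",.95)):
    q=o+R@[.07-.08*np.cos(a),.03];print(n,np.round(proj(s,[*q,.1+.08*np.sin(a)]),1),np.round(proj(t,[*q,.1+.08*np.sin(a)]),1))
i1=cv2.resize(t["img"][215:335,185:345],None,fx=2.5,fy=2.5);i2=cv2.resize(s["img"][240:420,240:400],None,fx=2.5,fy=2.5)
i1=cv2.resize(t["img"][190:370,185:345],None,fx=2.5,fy=2.5)
cv2.imwrite("pics/c8.png",cv2.convertScaleAbs(np.hstack([i1,i2])[:,:,::-1],alpha=1.5))
```

```text
[0.40738557 0.26644904 0.21246309] [-0.5008836   0.19254672  0.30030846] 17.75
side changed px in hatch area 687 above hinge 206
shut [334.7 338.4] [240.3 278.9]
open [318.9 314.9] [235.5 264.7]
```

View pics/c8.png

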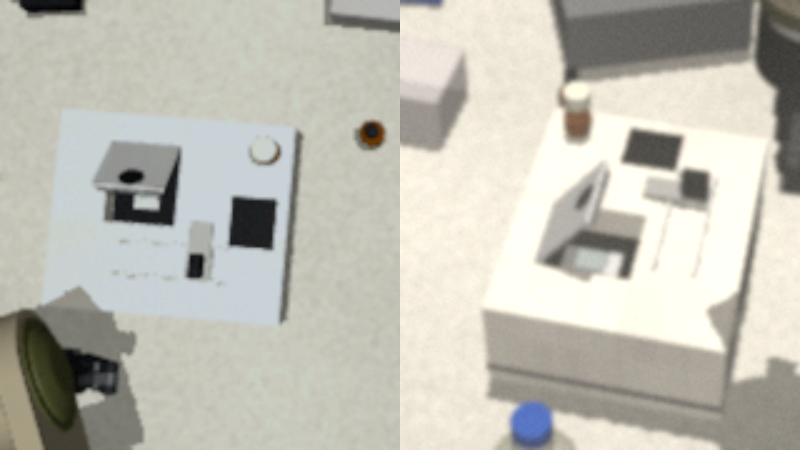

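The hatch stands open in both halves: in the top view its free edge is at (137,188), i.e. pixel (240,265), against a predicted fully open row of 264.7. The lock is clear at (198,250), and the vial and dropper stand as before. I'll wait a second and check that nothing changes.

```bash
python3 -c "
from h import *
for n in('top','side'): cv2.imwrite(f'pics/{n}A.png',get_image(n)['img'][:,:,::-1])"
```

>>> arm_command(plan=[[[0, 0, 0, 0, 0, 0], [0, 0, 0, 0, 0, 0], [0, 0, 0, 0, 0, 0], [0, 0, 0, 0, 0, 0], [0, 0, 0, 0, 0, 0], [0, 0, 0, 0, 0, 0], [0, 0, 0, 0, 0, 0], [0, 0, 0, 0, 0, 0], [0, 0, 0, 0, 0, 0], [0, 0, 0, 0, 0, 0]]])

```text
time_s: 18.85
position: [0.4074, 0.2664, 0.2125]
tool_rot: [[-0.0, 0.099, 0.995], [-0.0, 0.995, -0.099], [-1.0, -0.0, -0.0]]
ft_force: [0.1, -0.7, -0.2]
grip_width: -0.0002
```

Run:
```python
from h import *
for n in('top','side'):
    g=cv2.GaussianBlur(get_image(n)["img"][:,:,::-1],(3,3),0).astype(int)
    D=lambda f:abs(g-cv2.GaussianBlur(cv2.imread(f),(3,3),0).astype(int)).max(2)
    A=D(f"pics/{n}A.png");O=D(f"pics/{n}0.png")
    print(n,"last second",(A>25).sum())
    m=cv2.morphologyEx((O>30).astype(np.uint8),cv2.MORPH_OPEN,np.ones((2,2)))
    k,l,st,_=cv2.connectedComponentsWithStats(m);print([r.tolist() for r in st[1:] if r[4]>12])
```

```text
top last second 0
[[228, 249, 30, 33, 757], [224, 257, 5, 7, 22], [237, 282, 11, 19, 164], [260, 291, 10, 12, 94], [124, 307, 142, 173, 11120], [122, 352, 3, 9, 22], [149, 358, 5, 5, 18], [162, 360, 6, 4, 19], [88, 388, 69, 78, 2233], [93, 407, 4, 7, 18], [149, 426, 10, 17, 65], [0, 434, 119, 46, 3625], [320, 440, 30, 16, 296], [230, 466, 10, 10, 72], [260, 467, 44, 13, 278], [157, 468, 16, 12, 103], [331, 470, 17, 10, 94], [362, 470, 5, 10, 30], [356, 476, 5, 4, 14]]
side last second 0
[[567, 56, 36, 64, 665], [611, 81, 29, 40, 882], [526, 117, 71, 15, 929], [604, 121, 11, 10, 64], [378, 133, 234, 186, 14228], [626, 134, 5, 6, 23], [411, 157, 19, 7, 49], [628, 176, 12, 91, 626], [387, 185, 3, 7, 14], [581, 200, 54, 106, 2335], [553, 229, 10, 4, 25], [568, 239, 38, 42, 538], [546, 251, 4, 17, 58], [609, 252, 7, 5, 26], [525, 254, 16, 32, 282], [549, 282, 26, 37, 485], [518, 297, 34, 44, 485], [566, 298, 74, 56, 2152], [297, 308, 38, 45, 740], [350, 308, 15, 17, 201], [339, 314, 10, 8, 60], [337, 327, 25, 19, 353], [328, 337, 7, 15, 58], [534, 340, 79, 140, 4736], [365, 360, 11, 18, 117], [635, 368, 5, 9, 28], [369, 372, 180, 82, 8812], [598, 380, 42, 50, 1340], [602, 430, 38, 50, 1344]]
```

```bash
python3 -c "
from rig import workorder
print(workorder.close_job())"
```

```text
the job is handed in; nothing more can be done
None
```

The job is done and handed in at about 19 s of the 40 s allowed. I pushed the lock by its tab about 55 mm to the end stop. Then I pressed the hatch once at its mark, took the finger away, and it swung open.

**Last checks:**
- **Hatch:** its free edge was at top-view row 265, against 264.7 predicted for fully open. Nothing changed in either picture over the last second before hand-in.
- **Lock:** its tongue is clear of the hatch.
- **Everything else:** apart from the arm and its shadow, the only differences from the start pictures were the hatch and the lock. The dish was partly in the arm's shadow, so it could not be compared; the tool stayed well above it. The battery hatch showed no change in the top view.

**Problems and disagreements:**
- **Tip position:** the fingertip was really about 10 mm behind the reported TCP, not 25 mm ahead. My first push therefore passed over the tab without touching it. I corrected the height from the pictures and by touch.
- **Force at the end stop:** I sent the last push steps together, so the fingertip pressed the tab with up to about 56 N. That is below the 120 N wrist limit. It is above the 40 N limit set for the arm and gripper body, but only the fingertips were touching.
- **Latch release:** I saw no clear force drop when the latch gave, only a steady 1.15 N or so. The release was confirmed by the hatch opening.

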